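# Float the pantry balance at its index with the trim lever

## Robot

A 6-joint arm with a two-finger parallel gripper is mounted at the origin on the work surface. World frame = base frame: x ahead of the robot, y to its left, z up, the work surface at z = 0. Lengths are in m, angles in degrees, forces in N, time in s.
With the tool pointing down it reaches from about 0.35 to 0.95 m from the base axis. Payload 17.4 kg.
Tool frame: the origin (TCP) lies at the very end of the fingers, on their centre line; the grasp point (between the pads) lies 19 mm behind it; z points along the fingers, y is the line along which they close (so a half turn about z gives the same grasp; the last joint's range is limited). The gripper opens to 93 mm and grips with 3 to 60 N. Pads are 15 mm wide; open, the fingers measure 128 mm over their backs; the gripper's body (75 mm by 188 mm) begins 65 mm behind the grasp point.
Start: joints at [-76.994, 6.646, 82.598, -0, 90.757, -2.166], TCP at [0.177, -0.651, 0.219] pointing down, gripper open.
Joint ranges: [-162.19, 162.19], [-47.58, 125.68], [4.15, 143.07], [-65.23, 245.23], [0.69, 171.88], [-170.13, 170.13]. Speed limits (degrees/s): [108.29, 108.29, 127.2, 180, 180, 180].

## Interface

Orientations are given as a 3x3 rotation matrix whose columns are the frame's x, y, z axes.
In Python, from cell import bot, get_image, get_calibration, spotter gives the robot as it stands. Calls block until the motion is done:
- bot.move_to(position, orientation): joint-space move of the TCP to a pose.
- bot.movel(position, orientation=None, speed=0.15, stop_force=None): straight line of the TCP; orientation=None keeps the orientation; speed is the mean speed in m/s. With stop_force (N) it stops when the force on the tool has changed by that much, and returns True; else False.
- bot.move_joints(angles): joint-space move.
- bot.gripper_open() and bot.close(effort=None): open the fingers fully, or close them until they stop; effort is the grip in N (None keeps the last).
- bot.dwell(seconds).
- bot.inverse_kinematics(position, orientation): joint angles nearest the present ones, or None.
- bot.get_state(): the state.
- get_image(name): name is "side" or "top" or "wrist"; returns the picture (420x560x3 uint8, blue, green, red); there is no depth.
- get_calibration(name): a dict with "fov_y" (degrees; the focal length in pixels is half the picture's height over the tangent of half this angle, whatever the lens; pixels are square), "cx", "cy" (the principal point, pixels), "xyz" and "orientation" of the camera in the world; the wrist camera has in their place "hand_eye" (4x4, takes a point from camera to tool coordinates, whose origin is the TCP and whose axes are the flange's). Camera axes: x right, y down, z forward; pixel columns grow to the right and rows downward; lengths in m; the calibration is good to about 2 mm. A picture is of the moment at which its call begins: read the wrist's pose just before it. get_calibration takes no time and is no camera call.
A pose or a line that the arm cannot do raises bot.MotionError and nothing moves.
- bot.sign_off(): hands the job in; it is judged then, once.
Trained networks look in the newest picture that a camera, given by its name, has taken for a name from the list of things; names that differ only in an ending like _2 or _b are one class to them, and where a whole thing is asked for, a point or a joint stands for the part that bears it (a point fixed in the world has none). Each returns a list of dicts, best first, with "p" (0 to 1); they miss things now and then, are a little off and sometimes report something else, mostly with a low value. They report only what shows in the picture. A call takes as long as a camera call.
- spotter.find_in(camera, name): "bbox" ([left, top, right, bottom] in pixels, round what is visible of it).
- spotter.trace(camera, name): "mask" (420x560 bool, what is visible of it) and "bbox" ([left, top, right, bottom] in pixels, round what is visible of it).
The state is a dict: "t": time; "q": joint angles; "qd": joint speeds; "tau": joint torques, N m; "position": TCP position; "ee_rot": TCP orientation; "contact_force": force on the tool from outside, world axes, zero at the start; "moment": the same for the moment, N m; "gripper_width": finger opening in m; "gripper_force": force on a finger pad.
Only numpy, scipy, OpenCV 4.12 (cv2) and the standard library are available. Lean on these libraries where they do the work, as an engineer would, in place of code of your own. Each camera call takes 0.05 s, during which the arm holds its last target. There are 200 camera calls.

## Task

Check the jar against the steel weight on the top-heavy counter balance: working only the sprung trim lever, lift the beam gently off the stop on the jar's side, bring the pointer in front of the index tab and keep it within the tab's width for five seconds on end, never letting the beam strike the stop on the other side. Then let the beam down gently onto the stop on the jar's side again, let go of the lever with the beam lying there, and leave everything else alone.

Things in the scene. Friction and masses are not known exactly. Their poses are not given: they have to be found in the camera images.
- scale: fixed grey stand of the counter balance: base plate 170 x 470 x 18 mm, column. Origin under the column on the counter; x points across the beam, away from the robot (+-0.3 rad), y along the level beam towards the weight's pan, z up. Its white dial plate (160 x 60 mm, top 347 mm above the counter, 10 mm beyond the column's centre) faces away from the robot
- pivot (a point): centre of the common hinge axis of beam, lever and index tab, 120 mm above the counter; axes as the stand's, the hinge axis is x. All angles are right-handed about x: 0 upright or level, positive when the upper end leans to -y, the jar's side
- beam: balance beam with two pans (104 mm wide, centres at y = -170 and +170, x = +35, 25 mm below the axis) and a black upright pointer. Origin at the pivot; turned about x by the beam angle. Stops at +-0.22 rad, positive = jar's pan down; starts at rest at +0.22. Nominal, with all it carries: inertia 0.047 kg m2, viscous damping 0.03 N m s/rad, no dry friction
- nut: steel disc 52 mm wide, 24 mm thick, fixed on the pointer 75 mm above the axis, about 0.4 kg; it makes the beam top-heavy: gravity topples the beam with nominally +0.33 N m per rad of beam angle (hidden mass changes this by up to 0.04), plus a hidden constant unbalance of jar against weight of up to 0.05 N m either way
- pointer_tip (a point): tip of the pointer, on the beam, 200 mm from the hinge axis, at x = +30 mm; at beam angle a it lies 200 mm*sin(a) towards -y of the pivot
- index_tab (a point): the mark to set: 200 mm from the hinge axis, coincides with the pointer's tip when they agree. The tab is a brass plate 32 mm wide and 40 mm tall on a thin stem, 12 mm behind the pointer; it stays where it stands (between -0.07 and +0.07 rad). Its own y axis runs across the tab: the pointer is within the width when its tip lies within +-16 mm along it
- lever_grip (a point): middle of the trim lever's handle, a black round bar 22 mm in diameter, 60 mm long, parallel to the hinge axis and 150 mm from it, at x = -83 mm from the pivot (robot's side); the lever's arm, 18 mm wide, is 35 mm from this point towards +x. Pinch the bar along y from above. The point turns with the lever
- lever (a joint): twist (rad) of the trim lever against the beam = lever angle - beam angle; +-0.8. The lever (60 g) rides on the beam's shaft through a torsion spring, nominally 0.24 N m/rad (damping 0.012): torque on the beam = 0.24*twist (towards the jar = jar's pan down). Let go, it returns to little twist; held still, the spring is weaker than gravity, so the beam runs off to a stop (time constant 0.9 s)
- jar: closed glass storage jar 80 mm wide, 95 mm tall, fixed in the pan at the beam's -y end; about 0.6 kg
- weight: dark steel weight 56 mm wide, 60 mm tall with a small knob, fixed in the pan at the beam's +y end; about 0.6 kg
- spice_a: small closed glass spice jar, 46 mm wide, 85 mm tall, standing behind the lever (robot's side) near the weight's end; a bystander
- spice_b: the same kind of spice jar in brown glass, near the jar's end; a bystander
- tin: food tin 74 mm wide, 110 mm tall; a bystander
- bowl: white bowl 120 mm wide, 50 mm high; a bystander
- spoon: spoon lying on the counter beyond the balance; a bystander
- packet: cardboard packet 50 x 130 x 160 mm; a bystander
- oil: tall green bottle 60 mm wide, 200 mm tall; a bystander

How it is judged:
By the outcome, as a careful person would: the job done as asked, in the order asked, and still so for the second after the job is handed in, with the robot touching nothing.
It also fails if it takes over 64 s, if anything falls off the work surface, if the arm or the gripper's body presses on something with over 40 N, if the wrist force passes 120 N, or if a joint passes its speed limit or range.

## Working session

There is one attempt and no reset: what is moved stays moved. The work goes in short steps, each a Python script; the robot and the scene stay as the last script left them, time stands still between calls to the robot, and variables do not carry over. Pictures are saved under pics/ and viewed, at most 10 in all, crops included, and the job is handed in when it is done.

```bash
ls; mkdir -p pics
cat > h.py <<'E'
import numpy as np,cv2
from cell import bot,get_image,get_calibration,spotter
def cam(n):
    c=get_calibration(n); f=210/np.tan(np.radians(c['fov_y'])/2)
    return f,c['cx'],c['cy'],np.array(c.get('xyz',[0,0,0])),np.array(c.get('orientation',np.eye(3)))
def ray(n,u,v):
    f,cx,cy,p,R=cam(n); d=R@np.array([(u-cx)/f,(v-cy)/f,1]); return p,d
def proj(n,P):
    f,cx,cy,p,R=cam(n); q=(np.atleast_2d(P)-p)@R; return np.c_[cx+f*q[:,0]/q[:,2],cy+f*q[:,1]/q[:,2]]
E
python3 - <<'E'
from h import *
for n in('side','top'):
    im=get_image(n); cv2.imwrite(f'pics/{n}0.png',im); c=get_calibration(n); print(n,c)
    for k in('scale','beam','nut','lever_grip','index_tab','pointer_tip','jar','weight'):
        r=spotter.find_in(n,k); print(k,[(np.round(x['bbox']),round(x['p'],2)) for x in r[:2]])
print(get_calibration('wrist')); s=bot.get_state(); print(s['t'],s['ee_rot'])
E
```

```text
pics
side {'fov_y': 53.11754859950031, 'cx': 280.8580254840954, 'cy': 205.3682703991379, 'xyz': array([0.26115749, 0.99505527, 0.83060293]), 'orientation': array([[-0.9677242 , -0.11793014,  0.22271588],
       [-0.25145919,  0.510345  , -0.82238449],
       [-0.01667802, -0.85184533, -0.52352782]])}
scale []
beam [(array([218., 181., 315., 270.]), 0.75)]
nut [(array([255., 194., 265., 210.]), 0.43)]
lever_grip [(array([286., 177., 315., 240.]), 0.84)]
index_tab []
pointer_tip [(array([215., 180., 315., 268.]), 0.85)]
jar [(array([274., 184., 297., 220.]), 0.64)]
weight [(array([221., 238., 246., 264.]), 0.86)]
top {'fov_y': 54.71180369905956, 'cx': 276.4885310784325, 'cy': 212.290087682309, 'xyz': array([ 0.41826371, -0.00760826,  1.50408164]), 'orientation': array([[-0.02975844, -0.99448587,  0.10055989],
       [-0.99937565,  0.02768514, -0.02195084],
       [ 0.01904579, -0.10115033, -0.99468883]])}
scale [(array([197., 182., 325., 247.]), 0.72), (array([237., 166., 289., 185.]), 0.2)]
beam [(array([195., 179., 324., 247.]), 0.58)]
nut [(array([262., 196., 275., 201.]), 0.6)]
lev
[... 222 characters left out ...]
326., 223.]), 0.83)]
weight [(array([206., 191., 224., 207.]), 0.61), (array([195., 184., 326., 248.]), 0.35)]
{'fov_y': 66.42254548639454, 'cx': 278.212969309842, 'cy': 207.3130715076846, 'hand_eye': array([[-6.61419737e-04, -9.65330651e-01, -2.61029303e-01,
         7.27262920e-02],
       [ 9.99999780e-01, -6.27253086e-04, -2.14201858e-04,
        -1.62373885e-04],
       [ 4.30441833e-05, -2.61029388e-01,  9.65330854e-01,
        -1.66404817e-01],
       [ 0.00000000e+00,  0.00000000e+00,  0.00000000e+00,
         1.00000000e+00]])}
0.9 [[ 9.65150126e-01  2.61696833e-01 -3.32311072e-05]
 [ 2.61696833e-01 -9.65150127e-01 -4.48341071e-06]
 [-3.32463017e-05 -4.36931110e-06 -9.99999999e-01]]
```

Run:
```python
import cv2,numpy as np
a=cv2.imread('pics/side0.png')[140:300,170:370];b=cv2.imread('pics/top0.png')[140:290,160:360]
cv2.imwrite('pics/s1.png',cv2.resize(a,None,fx=3.75,fy=3.75,interpolation=2)); cv2.imwrite('pics/t1.png',cv2.resize(b,None,fx=4,fy=4,interpolation=2))
```

```text
(no output)
```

View pics/s1.png

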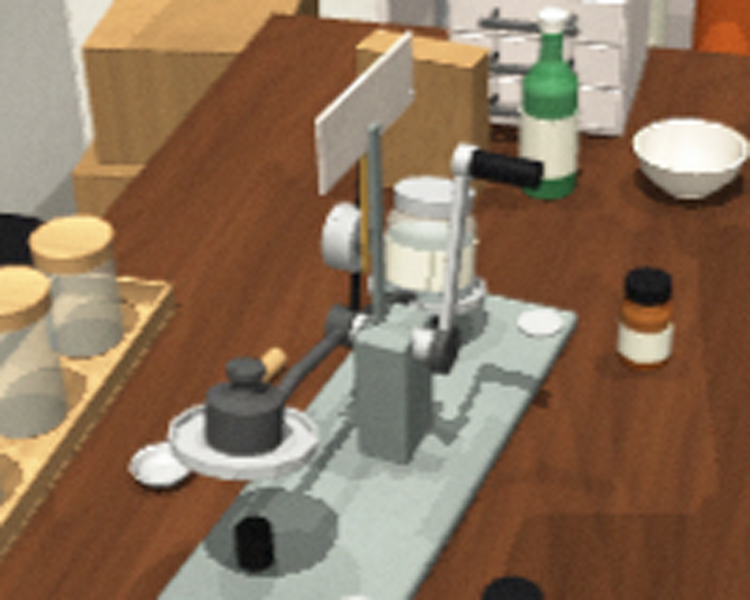

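View pics/t1.png

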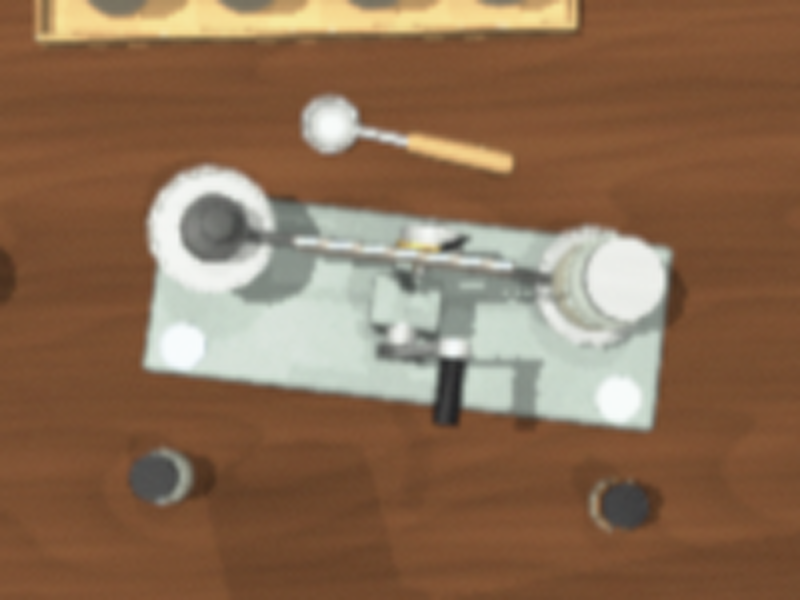

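View pics/top0.png

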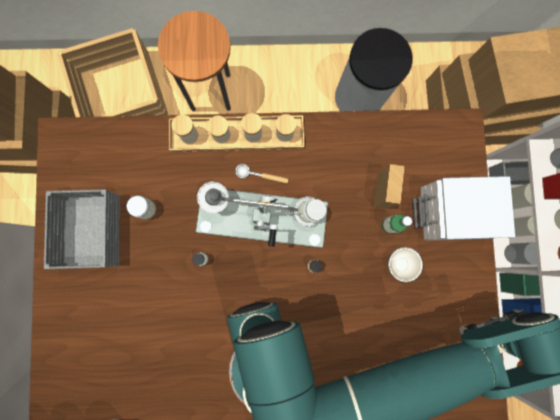

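```bash
cat > fit.py <<'E'
from h import *
from scipy.optimize import least_squares
T=lambda u,v:(160+(u+.5)/4-.5,140+(v+.5)/4-.5); S=lambda u,v:(170+(u+.5)/3.75-.5,140+(v+.5)/3.75-.5)
obs=[('top',(-.085,.235,.018),T(146,370)),('top',(-.085,-.235,.018),T(652,430)),('top',(.085,-.235,.018),T(672,247)),
('top',(.01,.08,.347),T(295,241)),('top',(.01,-.08,.347),T(510,266)),
('side',(-.085,-.235,.018),S(577,315)),('side',(.01,.08,.347),S(318,120)),('side',(.01,-.08,.347),S(411,35)),
('side',(.01,.08,.287),S(320,190)),('side',(.01,-.08,.287),S(411,97)),
('top','g',T(450,390)),('side','g',S(507,168))]
def W(p,L):
    c,s=np.cos(p[2]),np.sin(p[2]); return np.array([p[0]+c*L[0]-s*L[1],p[1]+s*L[0]+c*L[1],L[2]])
def loc(p):
    return [(-.083,-.15*np.sin(p[3]),.12+.15*np.cos(p[3])) if o[1]=='g' else o[1] for o in obs]
def res(p): return np.concatenate([proj(o[0],W(p,l))[0]-o[2] for o,l in zip(obs,loc(p))])
r=least_squares(res,[.65,0,0,.2],loss='soft_l1'); p=r.x; 
if __name__=='__main__': print(p); print(np.round(res(p).reshape(-1,2),1))
E
python3 fit.py
```

```text
[ 0.55355302  0.01319334 -0.14641469  0.30357029]
[[-0.9  0.1]
 [ 0.4  0.2]
 [ 0.3  0.1]
 [-0.5 -0.2]
 [ 1.1  0.1]
 [-0.  -1.4]
 [-0.5 -0.3]
 [-0.5 -1.6]
 [ 0.1  1.5]
 [-0.1  0.9]
 [-0.1  1. ]
 [ 0.1  0.2]]
```

```bash
cat >> h.py <<'E'
P0=np.array([.55355,.01319]);YAW=-.1464
cz,sz=np.cos(YAW),np.sin(YAW); RS=np.array([[cz,-sz,0],[sz,cz,0],[0,0,1]])
def w(l): return RS@np.asarray(l)+np.r_[P0,0]
def Rl(th):
    c,s=np.cos(th),np.sin(th); return RS@np.array([[c,0,-s],[0,-1,0],[-s,0,-c]])
def tcp(L,th,up=0):   # TCP for grasping the bar at lever angle L, lean th
    R=Rl(th); g=w([-.083,-.15*np.sin(L),.12+.15*np.cos(L)]); return g+R[:,2]*(.019-up)
def wcam(st):
    c=get_calibration('wrist'); f=210/np.tan(np.radians(c['fov_y'])/2); H=c['hand_eye']; R=np.array(st['ee_rot'])
    return f,c['cx'],c['cy'],np.array(st['position'])+R@H[:3,3],R@H[:3,:3]
def wproj(st,l):
    f,cx,cy,p,R=wcam(st); q=(np.array([w(a) for a in np.atleast_2d(l)])-p)@R; return np.c_[cx+f*q[:,0]/q[:,2],cy+f*q[:,1]/q[:,2]]
E
python3 - <<'E'
from h import *
th=np.radians(20)
for d in(20,25):
  for L in(.3,-.5,.5): print(d,L,bot.inverse_kinematics(tcp(L,np.radians(d)),Rl(np.radians(d))))
s=bot.get_state(); q=np.array(s['position']); q[2]=.36; bot.movel(q,speed=.3)
bot.move_to(tcp(.3,th,.09),Rl(th))
s=bot.get_state(); im=get_image('wrist'); 
print(s['t'],s['position'],s['contact_force'])
for k in('index_tab','pointer_tip','lever_grip','nut'):
    print(k,[(np.round(x['bbox']),round(x['p'],2)) for x in spotter.find_in('wrist',k)[:2]])
a=.22
print(wproj(s,[[.03,-.2*np.sin(a),.12+.2*np.cos(a)],[.018,0,.32],[.01,.08,.347],[.01,-.08,.347],[-.083,-.15*np.sin(.3),.12+.15*np.cos(.3)]]))
cv2.imwrite('pics/w1.png',im); np.save('w1.npy',[s],allow_pickle=True)
E
```

```text
20 0.3 [ -5.93770449  -7.64432209  96.00723804   0.90125709 111.61781623
  92.63484384]
20 -0.5 [  5.60275919  -4.70099696  94.37299866   5.03906611 109.70928487
 104.88074616]
20 0.5 [ -8.75820563  -7.70225288  97.13424486  -0.13519994 110.56757137
  89.60471849]
25 0.3 [ -6.03349816  -4.61967409  94.09325034   1.10229048 115.50377114
  92.60887191]
25 -0.5 [  5.07997596  -1.77938479  92.44794306   6.1663402  113.60275897
 104.72316217]
25 0.5 [ -8.74369027  -4.63924335  95.18898816  -0.16508098 114.44974295
  89.60940062]
4.025 [ 0.48906269 -0.02261304  0.330004  ] [ 0.07748111  0.45056012 -0.80976593]
index_tab [(array([156.,  52., 241., 133.]), 0.73)]
pointer_tip [(array([  0.,   0., 480., 252.]), 0.76)]
lever_grip [(array([258., 164., 299., 250.]), 0.59)]
nut [(array([205.,   5., 276.,  52.]), 0.59), (array([  0.,   2., 479., 250.]), 0.43)]
[[276.12112317  83.2630748 ]
 [178.81452977 114.03277554]
 [-37.92666886 157.41858317]
 [368.32079738 156.9881399 ]
 [278.12788795 217.82118483]]
```

View pics/w1.png

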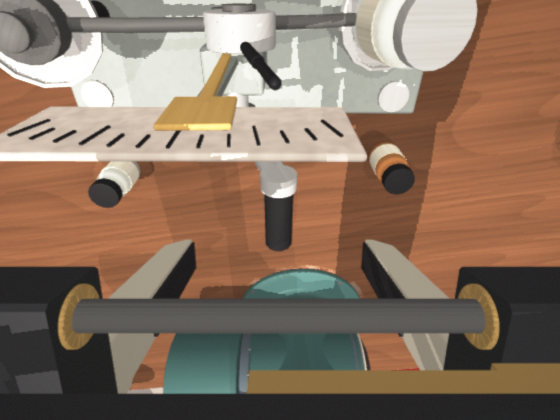

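Run:
```python
from h import *
from scipy.optimize import minimize_scalar
im=cv2.imread('pics/w1.png'); s=np.load('w1.npy',allow_pickle=True)[0]
hsv=cv2.cvtColor(im,40); m=((hsv[...,0]>16)&(hsv[...,0]<32)&(hsv[...,1]>110)&(hsv[...,2]>90)).astype(np.uint8); m[:90]=0;m[140:]=0
n,l,st,c=cv2.connectedComponentsWithStats(m); i=1+st[1:,4].argmax(); print(st[i],c[i])
t=(l==i)
for x0 in(.014,.018):
  def rend(b):
    pts=[[x0,-r*np.sin(b)+y*np.cos(b),.12+r*np.cos(b)+y*np.sin(b)] for r,y in((.18,-.016),(.18,.016),(.22,.016),(.22,-.016))]
    z=np.zeros(t.shape,np.uint8); cv2.fillPoly(z,[np.round(wproj(s,pts)*16).astype(np.int32)],1,shift=4); return z>0
  bs=np.arange(-.1,.1,.002); iou=[(rend(b)&t).sum()/(rend(b)|t).sum() for b in bs]; print(x0,bs[np.argmax(iou)],max(iou))
# pointer direction check: angle a by projecting tip and 170mm point
for a in(.2,.22,.24): print(a,wproj(s,[[.03,-r*np.sin(a),.12+r*np.cos(a)] for r in(.2,.12)]).ravel())
d=cv2.inRange(im,(0,0,0),(60,60,60)); d[95:]=0; d[:35]=0; d[:,:235]=0; d[:,300:]=0; ys,xs=np.nonzero(d); print([ (y,xs[ys==y].mean()) for y in (50,60,70,80,84)])
```

```text
[ 154   90   82   41 2245] [197.08285078 111.47750557]
0.014 0.024000000000000105 0.388439652590596
0.018 0.04200000000000012 0.7235093049753133
0.2 [267.15205191  83.76954669 245.70551919  51.72993798]
0.22 [276.12112317  83.2630748  249.44989772  51.58457969]
0.24 [284.9616527   82.71587373 253.16774218  51.4267794 ]
[(50, np.float64(248.0)), (60, np.float64(256.0)), (70, np.float64(264.0)), (80, np.float64(272.0)), (84, np.float64(275.0))]
```

```bash
cat >> h.py <<'E'
TH=np.radians(20)
REF=cv2.imread('pics/side0.png'); X0,Y0,X1,Y1=214,234,250,264
def wpt(a): # weight centre in side image
    y,z=.17,.005; return proj('side',w([.035,y*np.cos(a)-z*np.sin(a),.12+y*np.sin(a)+z*np.cos(a)]) if 0 else w([.035,y*np.cos(a)-z*np.sin(a),.12+y*np.sin(a)+z*np.cos(a)]))[0]
AA=np.linspace(-.25,.26,103); VV=np.array([wpt(a)[1] for a in AA])-wpt(.22)[1]
def beam():
    im=get_image('side'); return meas(im),im
def meas(im):
    sl=im[Y0-6:Y1+40,X0-6:X1+6]; r=cv2.matchTemplate(sl,REF[Y0:Y1,X0:X1],cv2.TM_CCOEFF_NORMED)
    _,p,_,(x,y)=cv2.minMaxLoc(r); 
    o=0
    if 0<y<r.shape[0]-1:
        l,c,h=r[y-1:y+2,x]; o=.5*(l-h)/(l-2*c+h)
    dv=y+o-6; i=np.argsort(VV); return float(np.interp(dv,VV[i],AA[i])),p,x-6
def lever(L,speed): bot.movel(tcp(L,TH),speed=speed)
E
sed -i 's/return proj(.side.,w(\[.*if 0 else /return proj("side",/' h.py
python3 - <<'E'
from h import *
print(wpt(.22),wpt(0),wpt(-.22))
bot.movel(tcp(.3,TH,.03),speed=.15); 
print(bot.movel(tcp(.3,TH),speed=.06,stop_force=8)); bot.close(6)
s=bot.get_state(); print(s['t'],s['gripper_width'],s['gripper_force'],s['contact_force'],s['position'],tcp(.3,TH))
for L,v in((.28,.05),(.3,.05),(.26,.1),(.3,.1),(.28,.2)):
    t=bot.get_state()['t']; lever(L,v); st=bot.get_state();print(L,v,st['t']-t,st['contact_force'],np.round(np.array(st['position'])-tcp(L,TH),4))
for i in range(3): print(beam()[0])
print(bot.get_state()['t'])
cv2.imwrite('pics/w2.png',get_image('wrist')); cv2.imwrite('pics/s2.png',get_image('side'))
E
```

```text
[234.73801393 246.27727939] [234.84062953 258.47090678] [236.3787536  268.57152028]
False
6.575 0.02150697694848928 5.999727845191956 [ 0.23161164 -0.76606854  0.02569758] [ 0.45855307 -0.01759793  0.24544275] [ 0.45854255 -0.01760803  0.24544631]
0.28 0.05 0.25 [-0.39233427 -1.53406071  0.60564601] [0.     0.0001 0.0001]
0.3 0.05 0.25 [-0.67997216  0.20391399  0.75790705] [-0.     -0.0001 -0.    ]
0.26 0.1 0.25 [-1.00125495 -0.91180588  1.2885128 ] [0.     0.0003 0.0001]
0.3 0.1 0.25 [ 0.55149794 -0.2363916   1.18987478] [-0.     -0.0003 -0.0001]
0.28 0.2 0.25 [ 0.11415653 -1.66362361  1.95203334] [0.     0.0001 0.0001]
(0.2199683780117757, 0.9976683259010315, 0)
(0.21994113966909792, 0.997706949710846, 0)
(0.2199681923324984, 0.9976500272750854, 0)
7.975
```

View pics/w2.png

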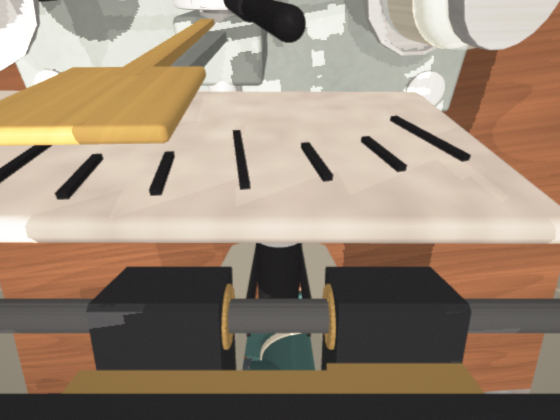

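```bash
cat > ctl.py <<'E'
import numpy as np
from scipy.linalg import expm,solve_discrete_are
I,C,G,K,D=.047,.03,.33,.24,.012
B0=.042; DT,DH=.30,.05
def step(dt,ramp):  # x=[a,w,u,L,Ldot] exact discretisation
    A=np.zeros((5,5)); A[0,1]=1; A[1]=np.array([G-K,-C-D,1,K,D])/I; A[3,4]=1
    return expm(A*dt)
H=step(DH,0); M=step(DT-DH,1)
S=np.eye(5); S[4]=0; S4=S.copy()
# over a period: hold (Ldot=0), set Ldot=v, ramp; v=dL/(DT-DH)
A4=(M@S@H)[:4,:4]; B4=M[:4,4:5]/(DT-DH)
idx=[0,1,3]; Ac=A4[np.ix_(idx,idx)]; Bc=B4[idx]
Q=np.diag([30,3,.3]); R=np.array([[4.]])
X=solve_discrete_are(Ac,Bc,Q,R); F=np.linalg.solve(R+Bc.T@X@Bc,Bc.T@X@Ac)[0]
def run(plant,L,b=B0,hold=8.,log=print):
    P=None; ph='lift'; t=0; n=0; th=None; dn=0; k=0
    while k<110:
        k+=1; a=plant.meas(); dL=0
        if ph=='lift':
            if a<.2155:
                ph='go'; x=np.array([a,-.015,K*(.22-L)-G*.22-.002,L]); P=np.diag([1e-6,1e-3,4e-5,0]); r=a
            else: dL=-.02
        elif ph in('go','down'):
            g=P[:,0]/(P[0,0]+4e-6); x=x+g*(a-x[0]); P=P-np.outer(g,P[0])
        if ph=='go':
            r=max(b,r-.07*DT)
            if abs(a-b)<.04 and th is None: th=k
            if th and abs(a-b)>.07: th=None
            if th and (k-th)*DT>hold: ph='down'
        if ph=='down':
            r=r+(.05 if r<.18 else .03)*DT
            if a>.212: ph='rest'
        if ph in('go','down'):
            rd=0 if r==b else (-.07 if ph=='go' else .04)
            Le=r-(G*r+x[2])/K
            dL=float(np.clip(-F@np.array([x[0]-r,x[1]-rd,x[3]-Le]),-.12,.12))
            x=A4@x+B4[:,0]*dL; P=A4@P@A4.T+np.diag([1e-7,2e-5,1e-5,0])
        if ph=='rest':
            dn+=1; dL=min(.015 if dn<5 else .03,.26-L)
            if L>=.259: log(k,ph,round(a,4),round(L,3)); return
        L+=dL; log(k,ph,round(a,4),round(L,3),np.round(x[:3],4) if P is not None else ''); plant.lever(L)
E
cat > sim.py <<'E'
import ctl,numpy as np
class Sim:
    def __init__(s,G,k,u,I,off): s.p=(G,k,u,I); s.a,s.w,s.L=.22,0,.28; s.h=[]; s.off=off; s.imp=[]; s.rng=np.random.default_rng(0)
    def adv(s,L1,T):
        G,k,u,I=s.p; n=int(T/.001); v=(L1-s.L)/T
        for i in range(n):
            s.L+=v*.001; s.w+=.001*(G*s.a+u+k*(s.L+s.off-s.a)+.012*(v-s.w)-.03*s.w)/I; s.a+=.001*s.w
            if abs(s.a)>.22:
                if abs(s.w)>.005: s.imp.append(round(s.w,3))
                s.a=np.sign(s.a)*.22; s.w=0
            s.h.append(s.a)
    def meas(s): m=.22+(s.a-.22)*1.04+s.rng.normal(0,.001); s.adv(s.L,.05); return m
    def lever(s,L): s.adv(L,.25)
for G in(.29,.37):
  for k in(.22,.26):
    for u in(-.05,.05):
      for I in(.042,.052):
        s=Sim(G,k,u,I,.02); ctl.run(s,.28,log=lambda*a:0); h=np.array(s.h); ok=abs(h-.042)<.07
        run=max(len(x) for x in ''.join('1' if o else '0' for o in ok).split('0')); print(G,k,u,I,'T',len(h)/1000,'min',h.min().round(3),'hold',run/1000,'imp',s.imp[:3],'end',s.a)
E
python3 sim.py
```

```text
0.29 0.22 -0.05 0.042 T 18.35 min 0.041 hold 10.328 imp [np.float64(0.023)] end 0.22
0.29 0.22 -0.05 0.052 T 18.35 min 0.042 hold 10.197 imp [np.float64(0.026)] end 0.22
0.29 0.22 0.05 0.042 T 29.75 min 0.033 hold 10.633 imp [np.float64(0.041)] end 0.22
0.29 0.22 0.05 0.052 T 29.15 min 0.038 hold 10.172 imp [np.float64(0.053)] end 0.22
0.29 0.26 -0.05 0.042 T 18.35 min 0.044 hold 10.379 imp [np.float64(0.043)] end 0.22
0.29 0.26 -0.05 0.052 T 18.05 min 0.041 hold 9.989 imp [np.float64(0.056)] end 0.22
0.29 0.26 0.05 0.042 T 33.0 min -0.063 hold 8.356 imp [np.float64(0.383), np.float64(0.368)] end 0.22
0.29 0.26 0.05 0.052 T 28.55 min 0.043 hold 10.218 imp [np.float64(0.045), np.float64(0.049)] end 0.22
0.37 0.22 -0.05 0.042 T 18.65 min 0.02 hold 9.454 imp [np.float64(0.036)] end 0.22
0.37 0.22 -0.05 0.052 T 19.25 min 0.01 hold 9.686 imp [np.float64(0.03)] end 0.22
0.37 0.22 0.05 0.042 T 30.35 min 0.016 hold 9.596 imp [np.float64(0.053)] end 0.22
0.37 0.22 0.05 0.052 T 30.35 min 0.021 hold 9.524 imp [np.float64(0.042)] end 0.22
0.37 0.26 -0.05 0.042 T 18.95 min 0.018 hold 9.583 imp [np.float64(0.031)] end 0.22
0.37 0.26 -0.05 0.052 T 19.85 min 0.03 hold 10.518 imp [np.float64(0.034)] end 0.22
0.37 0.26 0.05 0.042 T 29.45 min 0.032 hold 10.642 imp [np.float64(0.041), np.float64(0.238)] end 0.22
0.37 0.26 0.05 0.052 T 29.15 min 0.017 hold 10.314 imp [np.float64(0.04)] end 0.22
```

```bash
python3 - <<'E'
s=open('ctl.py').read()
s=s.replace("            r=r+(.05 if r<.18 else .03)*DT\n            if a>.212: ph='rest'","            r=min(.25,r+(.05 if r<.18 else .03)*DT)\n            dn=dn+1 if a>.2165 else 0\n            if dn>=3: ph='rest'; dn=0")
open('ctl.py','w').write(s)
E
python3 sim.py
```

```text
0.29 0.22 -0.05 0.042 T 18.35 min 0.041 hold 10.328 imp [np.float64(0.025)] end 0.22
0.29 0.22 -0.05 0.052 T 18.65 min 0.042 hold 10.197 imp [np.float64(0.026)] end 0.22
0.29 0.22 0.05 0.042 T 29.45 min 0.033 hold 10.633 imp [np.float64(0.041), np.float64(0.046)] end 0.22
0.29 0.22 0.05 0.052 T 29.75 min 0.038 hold 10.172 imp [np.float64(0.051), np.float64(0.015)] end 0.22
0.29 0.26 -0.05 0.042 T 18.65 min 0.044 hold 10.379 imp [np.float64(0.011)] end 0.22
0.29 0.26 -0.05 0.052 T 18.95 min 0.041 hold 9.989 imp [np.float64(0.051), np.float64(0.015)] end 0.22
0.29 0.26 0.05 0.042 T 33.0 min -0.063 hold 8.356 imp [np.float64(0.383), np.float64(0.123)] end 0.22
0.29 0.26 0.05 0.052 T 28.25 min 0.043 hold 10.218 imp [np.float64(0.045), np.float64(0.028)] end 0.22
0.37 0.22 -0.05 0.042 T 19.55 min 0.02 hold 9.454 imp [np.float64(0.031), np.float64(0.014)] end 0.22
0.37 0.22 -0.05 0.052 T 19.25 min 0.01 hold 9.686 imp [np.float64(0.03), np.float64(0.014)] end 0.22
0.37 0.22 0.05 0.042 T 30.35 min 0.016 hold 9.596 imp [np.float64(0.053), np.float64(0.021)] end 0.22
0.37 0.22 0.05 0.052 T 30.35 min 0.021 hold 9.524 imp [np.float64(0.042), np.float64(0.035)] end 0.22
0.37 0.26 -0.05 0.042 T 18.95 min 0.018 hold 9.583 imp [np.float64(0.031)] end 0.22
0.37 0.26 -0.05 0.052 T 19.55 min 0.03 hold 10.518 imp [np.float64(0.034)] end 0.22
0.37 0.26 0.05 0.042 T 29.75 min 0.032 hold 10.642 imp [np.float64(0.041), np.float64(0.069)] end 0.22
0.37 0.26 0.05 0.052 T 29.15 min 0.017 hold 10.314 imp [np.float64(0.04)] end 0.22
```

```bash
python3 - <<'E' | sed -n '18,45p'
import io,contextlib
with contextlib.redirect_stdout(io.StringIO()):
    import sim
import ctl
s=sim.Sim(.29,.26,.05,.042,.02); ctl.run(s,.28,log=lambda *z:print(*z,round(s.a,4),round(s.w,3)))
E
```

```text
18 lift 0.2197 -0.08  0.22 0
19 lift 0.2204 -0.1  0.22 0
20 lift 0.221 -0.12  0.22 0
21 lift 0.2199 -0.14  0.22 0
22 lift 0.2214 -0.16  0.22 0
23 lift 0.2193 -0.18  0.22 0
24 lift 0.2204 -0.2  0.22 0
25 lift 0.2209 -0.22  0.22 0
26 lift 0.2201 -0.24  0.22 0
27 lift 0.2192 -0.26  0.2199 -0.002
28 lift 0.2161 -0.28  0.2158 -0.03
29 go 0.202 -0.317 [ 0.1917 -0.0639  0.0454] 0.1991 -0.085
30 go 0.1669 -0.197 [ 0.113  -0.1704  0.0374] 0.1601 -0.183
31 go 0.1102 -0.089 [ 0.0684 -0.0705  0.036 ] 0.1084 -0.131
32 go 0.0892 -0.209 [0.1076 0.0831 0.0442] 0.0974 0.078
33 go 0.1237 -0.329 [0.1616 0.0851 0.0506] 0.1341 0.13
34 go 0.153 -0.387 [ 0.1475 -0.1068  0.0472] 0.155 -0.017
35 go 0.1244 -0.267 [ 0.0449 -0.3119  0.0379] 0.1165 -0.245
36 go 0.0377 -0.147 [-0.0666 -0.3311  0.035 ] 0.0293 -0.302
37 go -0.0466 -0.027 [-0.105  -0.0965  0.043 ] -0.0448 -0.167
38 go -0.071 -0.147 [-0.0364  0.1748  0.0566] -0.055 0.118
39 go -0.0164 -0.267 [0.0647 0.2686 0.0647] 0.0034 0.233
40 go 0.0506 -0.387 [0.1002 0.0796 0.059 ] 0.0631 0.137
41 go 0.0667 -0.267 [ 0.0303 -0.1729  0.0456] 0.069 -0.119
42 go 0.0175 -0.147 [-0.051  -0.2106  0.0405] 0.0133 -0.214
43 go -0.0413 -0.027 [-0.075  -0.0161  0.0444] -0.0383 -0.103
44 go -0.0484 -0.147 [0.0014 0.2219 0.055 ] -0.0316 0.168
45 go 0.0197 -0.267 [0.1126 0.3076 0.0623] 0.0407 0.276
```

```bash
for q in "10,1,.3 10" "5,1,.3 20" "5,1,.3 60" "3,2,.1 20"; do set -- $q; sed -i "s/^Q=.*/Q=np.diag([$1]); R=np.array([[$2.]])/; s/-.12,.12)/-.2,.2)/; s/else: dL=-.02/else: dL=-.015/" ctl.py; echo "== $q"; python3 sim.py | sed 's/np.float64//g' | awk '{print}' | cut -c1-130 | sort -t'n' -k2 | awk 'NR%2==1||/imp.*0\.[1-9]/'; done; python3 -c "import ctl;print(ctl.F)"
```

```text
== 10,1,.3 10
0.37 0.22 -0.05 0.042 T 20.45 min -0.007 hold 9.814 imp [(0.039)] end 0.22
0.37 0.22 0.05 0.042 T 33.0 min -0.014 hold 9.694 imp [(0.037)] end 0.22
0.37 0.22 -0.05 0.052 T 20.15 min -0.017 hold 9.807 imp [(0.053), (0.023)] end 0.22
0.37 0.22 0.05 0.052 T 33.0 min -0.022 hold 12.058 imp [(0.058), (0.038)] end 0.22
0.37 0.26 0.05 0.042 T 32.45 min 0.012 hold 10.427 imp [(0.034)] end 0.22
0.37 0.26 0.05 0.052 T 32.15 min 0.015 hold 9.968 imp [(0.043)] end 0.22
0.37 0.26 -0.05 0.042 T 20.75 min 0.019 hold 10.067 imp [(0.05), (0.015)] end 0.22
0.37 0.26 -0.05 0.052 T 20.75 min 0.02 hold 10.098 imp [(0.051), (0.008)] end 0.22
0.29 0.22 0.05 0.052 T 33.0 min 0.026 hold 10.338 imp [(0.031)] end 0.22
0.29 0.22 -0.05 0.042 T 19.55 min 0.028 hold 10.401 imp [(0.033)] end 0.22
0.29 0.22 -0.05 0.052 T 19.25 min 0.034 hold 10.274 imp [(0.035)] end 0.22
0.29 0.26 0.05 0.042 T 31.25 min 0.037 hold 10.028 imp [(0.028)] end 0.22
0.29 0.22 0.05 0.042 T 33.0 min 0.038 hold 10.427 imp [(0.033)] end 0.22
0.29 0.26 -0.05 0.042 T 19.85 min 0.044 hold 10.347 imp [(0.038)] end 0.22
0.29 0.26 0.0
[... 3092 characters left out ...]
26 -0.05 0.042 T 21.35 min 0.012 hold 10.288 imp [(0.05), (0.008)] end 0.22
0.29 0.22 0.05 0.052 T 33.0 min 0.023 hold 10.597 imp [(0.037)] end 0.22
0.29 0.22 -0.05 0.052 T 19.55 min 0.028 hold 10.522 imp [(0.036)] end 0.22
0.29 0.22 -0.05 0.042 T 19.85 min 0.029 hold 10.556 imp [(0.04)] end 0.22
0.29 0.22 0.05 0.042 T 33.0 min 0.036 hold 10.704 imp [(0.041)] end 0.22
0.29 0.26 0.05 0.042 T 32.15 min 0.046 hold 10.5 imp [(0.031)] end 0.22
0.29 0.26 -0.05 0.042 T 20.45 min 0.046 hold 10.566 imp [(0.039)] end 0.22
0.29 0.26 0.05 0.052 T 32.15 min 0.047 hold 10.56 imp [(0.025)] end 0.22
0.29 0.26 -0.05 0.052 T 20.75 min 0.048 hold 10.989 imp [(0.033)] end 0.22
[0.54270902 0.30107621 0.88189857]
```

```bash
sed -i "s/^Q=.*/Q=np.diag([10,1,.3]); R=np.array([[10.]])/; s/k<110/k<140/; s/else: dL=-.015/else: dL=-.04 if L>.18 else -.015/; s/            if th and (k-th)\*DT>hold/            if th and k-th==10: plant.check()\n&/" ctl.py; sed -i 's/    def lever/    def check(s): pass\n    def lever/' sim.py
python3 sim.py | sed 's/np.float64//g'|grep -c 'hold \(9\|10\|11\)'
cat > real.py <<'E'
from h import *; import ctl,time,os
class Real:
    def meas(s):
        s.t=bot.get_state()['t']; (a,p,x),s.im=beam()
        if p<.8: print('low match',p,x,flush=True)
        return a
    def lever(s,L):
        lever(L,.3); dt=bot.get_state()['t']-s.t
        if abs(dt-.3)>.02: print('dt',dt,flush=True)
    def check(s):
        st=bot.get_state(); im=get_image('wrist'); cv2.imwrite('pics/w3.png',im); print('CHECK',st['t'],flush=True)
        while not os.path.exists('go'): time.sleep(1)
print(bot.get_state()['t'])
ctl.run(Real(),.28,hold=7.5,log=lambda *a:print(*a,flush=True)); s=bot.get_state(); print('END',s['t'],s['contact_force'])
E
rm -f go; (python3 real.py >real.log 2>&1 &) ; for i in $(seq 200); do sleep 1; grep -q 'CHECK\|END\|Error' real.log && break; done; cat real.log
```

```text
15
8.075
1 lift 0.22 0.24 
2 lift 0.2201 0.2 
3 lift 0.2201 0.16 
4 lift 0.22 0.145 
5 lift 0.2199 0.13 
6 lift 0.2199 0.115 
7 lift 0.2199 0.1 
8 lift 0.2199 0.085 
9 lift 0.2197 0.07 
10 lift 0.2198 0.055 
11 lift 0.2198 0.04 
12 lift 0.2197 0.025 
13 lift 0.2196 0.01 
14 lift 0.2197 -0.005 
15 lift 0.2196 -0.02 
16 lift 0.2195 -0.035 
17 lift 0.2195 -0.05 
18 lift 0.2195 -0.065 
19 lift 0.2195 -0.08 
20 lift 0.2195 -0.095 
21 lift 0.2192 -0.11 
22 lift 0.2173 -0.125 
23 go 0.2053 -0.144 [ 0.1967 -0.0474  0.0082]
24 go 0.1803 -0.069 [ 0.1431 -0.1193  0.0029]
25 go 0.1404 -0.032 [ 0.106  -0.0924  0.0016]
26 go 0.1122 -0.055 [ 0.0969 -0.041   0.004 ]
27 go 0.0877 -0.026 [ 0.0659 -0.0672  0.0004]
low match 0.7637460231781006 0
28 go 0.0662 -0.022 [ 0.0486 -0.0516  0.0004]
low match 0.726193368434906 0
29 go 0.0459 -0.012 [ 0.0285 -0.0538 -0.0007]
low match 0.7111901640892029 1
30 go 0.0262 0.031 [ 0.011  -0.0289 -0.0016]
low match 0.6991999745368958 1
31 go 0.0146 0.014 [ 0.0165  0.022  -0.0001]
low match 0.6938228607177734 1
32 go 0.0176 -0.008 [0.0274 0.0335 0.0003]
low match 0.7032420039176941 1
33 go 0.0211 0.006 [ 0.0236  0.0083 -0.0022]
low match 0.705275297164917 1
34 go 0.0236 0.005 [ 0.0271  0.0145 -0.0022]
low match 0.7063767910003662 1
35 go 0.028 -0.004 [ 0.0338  0.0185 -0.0018]
low match 0.7109660506248474 0
36 go 0.0381 -0.027 [ 0.0473  0.0232 -0.0001]
low match 0.7153149843215942 0
37 go 0.0412 -0.005 [ 0.0391 -0.0105 -0.0025]
low match 0.716075599193573 0
CHECK 19.225
```

View pics/w3.png

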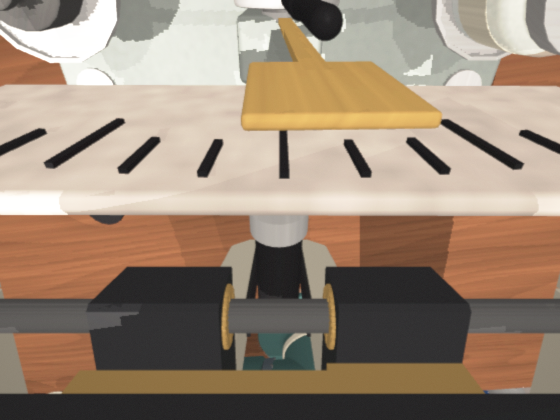

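The black pointer tip at (325,20) is centred on the brass tab, whose edges run from about (247,65) to (437,120). The side camera's 0.041 rad agrees with this, so I'm continuing.

```bash
touch go; for i in $(seq 200); do sleep 1; grep -q 'END\|Error' real.log && break; done; grep -v low real.log | sed -n '39,200p'
```

```text
CHECK 19.225
38 go 0.0404 -0.004 [ 0.0393 -0.0012 -0.002 ]
dt 0.34999999999999787
39 go 0.0434 -0.022 [ 0.0479  0.0122 -0.0003]
40 go 0.0448 -0.012 [ 0.0437 -0.0066 -0.0016]
41 go 0.0433 -0.006 [ 0.041  -0.0059 -0.0017]
42 go 0.0425 -0.012 [ 0.0431  0.0024 -0.0011]
43 go 0.0431 -0.013 [ 0.0438  0.001  -0.0011]
44 go 0.042 -0.006 [ 0.0402 -0.0053 -0.0018]
45 go 0.041 -0.008 [ 0.0409  0.001  -0.0014]
46 go 0.0424 -0.015 [ 0.0443  0.0052 -0.0009]
47 go 0.0431 -0.011 [ 0.0427 -0.0025 -0.0013]
48 go 0.0411 -0.003 [ 0.0386 -0.0061 -0.002 ]
49 go 0.041 -0.012 [ 0.0425  0.0059 -0.0011]
50 go 0.0432 -0.017 [ 0.0452  0.0042 -0.0008]
51 go 0.0434 -0.009 [ 0.042  -0.0054 -0.0015]
52 go 0.0411 -0.004 [ 0.0389 -0.0048 -0.0019]
53 go 0.0413 -0.013 [ 0.0432  0.0066 -0.0009]
54 down 0.0433 0.008 [ 0.0467  0.0224 -0.0009]
55 down 0.0451 0.011 [ 0.0538  0.0422 -0.0015]
56 down 0.0573 -0.014 [ 0.0769  0.0695 -0.0001]
57 down 0.0726 -0.012 [ 0.0887  0.0544 -0.0018]
58 down 0.0876 -0.014 [ 0.1035  0.056  -0.0023]
59 down 0.1101 -0.05 [0.1346 0.0766 0.0004]
60 down 0.1318 -0.05 [ 0.1491  0.0501 -0.0008]
61
[... 294 characters left out ...]
 0.2245  0.0289 -0.0018]
68 rest 0.2195 -0.042 [ 0.2198  0.0104 -0.0038]
69 rest 0.2194 -0.027 [ 0.2198  0.0104 -0.0038]
70 rest 0.2195 -0.012 [ 0.2198  0.0104 -0.0038]
71 rest 0.2196 0.003 [ 0.2198  0.0104 -0.0038]
72 rest 0.2196 0.033 [ 0.2198  0.0104 -0.0038]
73 rest 0.2197 0.063 [ 0.2198  0.0104 -0.0038]
74 rest 0.2198 0.093 [ 0.2198  0.0104 -0.0038]
75 rest 0.2199 0.123 [ 0.2198  0.0104 -0.0038]
76 rest 0.2199 0.153 [ 0.2198  0.0104 -0.0038]
77 rest 0.2201 0.183 [ 0.2198  0.0104 -0.0038]
78 rest 0.22 0.213 [ 0.2198  0.0104 -0.0038]
79 rest 0.22 0.243 [ 0.2198  0.0104 -0.0038]
80 rest 0.22 0.26 [ 0.2198  0.0104 -0.0038]
81 rest 0.2199 0.26
END 32.175 [ 0.86643662 -0.34411457 -0.5054607 ]
```

Run:
```python
from h import *
lever(.30,.05); bot.gripper_open(); bot.dwell(.3); print(beam()[0])
bot.movel(tcp(.3,TH,.13),speed=.12); bot.dwell(1)
s=bot.get_state(); print(s['t'],s['gripper_width'],beam()[0]); cv2.imwrite('pics/w4.png',get_image('wrist'))
```

```text
(0.21994864757031024, 0.9977896213531494, 0)
36.2333 0.09296577766068526 (0.21998100420263167, 0.9966713190078735, 0)
```

View pics/w4.png

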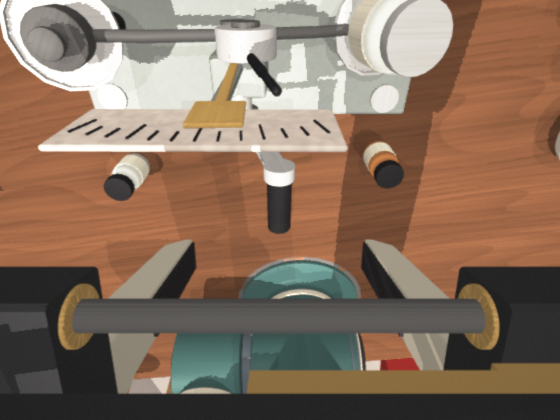

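The lever, around (279,200), is free. The pointer tip at (279,90) shows the beam back on the jar-side stop, and both spice jars are where they were.

```bash
python3 -c "
from h import *
print(bot.sign_off())"
```

```text
the job is handed in; nothing more can be done
None
```

The job is handed in: I held the pointer within the index tab's width for over 7 s without the beam nearing the far stop, lowered the beam gently back onto the jar-side stop, and released the lever, with about 36 s of the 64 s used.

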